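# Latch the orange splash guard of the flat lap

### The arm

A 7-joint arm with a two-finger parallel gripper is mounted at the origin on a cart in front of the work surface, level with it; the furniture and walls round the work are solid. World frame = base frame: x ahead of the robot, y to its left, z up, the work surface at z = 0. Lengths are in m, angles in rad, forces in N, time in s.
With the tool pointing down it reaches from about 0.4 to 0.75 m from the base axis. Payload 19.5 kg.
Tool frame: the origin (TCP) lies on the centre line of the jaws, within the pads' length; the fingertips stand 14 mm ahead of it and the grasp point (between the pads) lies 5 mm behind it; z points along the fingers, y is the line along which they close (so a half turn about z gives the same grasp; the last joint's range is limited). The gripper opens to 85 mm and grips with 20 to 120 N. Pads are 22 mm wide; open, the fingers measure 114 mm over their backs; the gripper's body (76 mm by 85 mm) begins 54 mm behind the grasp point. The pads swing forward as they close: fully open they stand 13 mm farther back than shut.
Start: joints at [1.301, 0.707, -0.028, 1.485, 0.022, 0.951, -0.075], TCP at [0.13, -0.56, 0.208] pointing down, gripper open.
Joint ranges: [-2.71, 2.71], [-0.32, 2.16], [-1.57, 1.52], [0, 2.45], [-1.46, 4.6], [0, 2.02], [-2.83, 2.83]. Speed limits (rad/s): [1.89, 1.89, 2.57, 2.57, 3.01, 3.01, 3.01].

### API

Orientations are given as a unit quaternion [x, y, z, w].
In Python, from rig import manip, jaws, ik, vision, job, sensors gives the robot as it stands. Calls block until the motion is done:
- manip.move_ptp(position, orientation): joint-space move of the TCP to a pose.
- manip.servo_line(position, orientation=None, rate=0.15, threshold=None): straight line of the TCP; orientation=None keeps the orientation; rate is the mean speed in m/s. With threshold (N) it stops when the force on the tool has changed by that much, and returns True; else False.
- manip.move_j(angles): joint-space move.
- jaws.set_gripper(opening, strength=None): finger opening in m; strength is the grip in N (None keeps the last); returns when the fingers have stopped.
- manip.dwell(seconds).
- ik(position, orientation): joint angles nearest the present ones, or None.
- vision.grab_frame(name): name is "scene" or "top" or "wrist"; returns a dict with "img" (400x640x3 uint8, blue, green, red), "K" (3x3 intrinsics, pixels), "R" (3x3) and "t" (3): a world point X has camera coordinates R X + t. Camera axes: x right, y down, z forward; pixel columns grow to the right and rows downward; lengths in m; the calibration is good to about 2 mm. The wrist camera is an equidistant fisheye: a pixel r from the principal point sees the ray r / f radians off the axis. A picture is of the moment at which its call begins. There is no depth.
A pose or a line that the arm cannot do raises manip.MotionError and nothing moves.
- job.hand_in(): hands the job in; it is judged then, once.
Readings, each from a call of its own:
- sensors.read_time(): time.
- sensors.read_qpos(): joint angles.
- sensors.read_joint_velocities(): joint speeds.
- sensors.read_joint_efforts(): joint torques, N m.
- sensors.read_tcp_pos(): TCP position.
- sensors.read_tcp_rot(): TCP orientation.
- sensors.read_force(): force on the tool from outside, world axes, zero at the start.
- sensors.read_moment(): the same for the moment, N m.
- sensors.read_finger_gap(): finger opening in m.
- sensors.read_grasp_force(): force on a finger pad.
Only numpy, scipy, OpenCV 4.12 (cv2) and the standard library are available. Lean on these libraries where they do the work, as an engineer would, in place of code of your own. Each camera call takes 0.05 s, during which the arm holds its last target. There are 200 camera calls.

### The job

Push the orange splash guard of the small lapping machine shut along its rails, over the disc, until it is fully home and the spring latch pin has clicked down behind its striker. Leave the blue guard of the twin machine open, as it stands.

Things in the scene. Friction and masses are not known exactly. Their poses are not given: they have to be found in the camera images.
- orange_grip (a point): Centre of the black ribbed grip block on the orange guard's flat top (100 x 104 mm, orange frame, clear window). Block: 16 mm thick along its x, 40 wide along y, 28 high. Above the bench: this point 102 mm, block top 116, guard top 88. Its x axis points level the way the guard slides SHUT, roughly away from the robot; z up. 30 mm or more is free around the block all along.
- orange_guard (a joint): How far the orange guard stands open, in m: 0 at its hard end stop, 0.095 wide open. Slides with about 2 N and stays where left. From about 0.028 to 0.008 its striker lifts the latch pin, up to about 5 N in all; below 0.006 the pin has dropped behind the striker and holds it, with 6 mm of play to the stop. A push of 12 to 20 N takes it home.
- orange_latch (a joint): Lift of the orange machine's spring latch pin, in m: 0 down (before the striker comes and again once it has caught), about 0.006 on the crest. The pin, with a red ball (top 133 mm above the bench), sits in a dark arm 24 mm wide that reaches over the guard's far edge; needs no handling. The grey housing, 230 x 120 mm, is fixed to the bench.
- blue_grip (a point): The same point on the blue guard's grip block, on the twin machine beside it (same size and build, blue frame, also open). It must stay where it is.

How it is judged:
By the outcome, as a careful person would: the job done as asked, in the order asked, and still so for the second after the job is handed in, with the robot touching nothing.
It also fails if it takes over 26 s, if anything falls off the work surface, if the arm or the gripper's body presses on something with over 40 N, if the wrist force passes 120 N, or if a joint passes its speed limit or range.

## Working session

There is one attempt and no reset: what is moved stays moved. The work goes in short steps, each a Python script; the robot and the scene stay as the last script left them, time stands still between calls to the robot, and variables do not carry over. Pictures are saved under pics/ and viewed, at most 10 in all, crops included, and the job is handed in when it is done.

```bash
mkdir -p pics; python3 - <<'E'
from rig import vision,sensors
import cv2,numpy as np,pickle
d={}
for n in("scene","top"):
    f=vision.grab_frame(n);d[n]=f;cv2.imwrite(f"pics/{n}0.png",f["img"]);print(n,f["K"].tolist(),f["R"].round(3).tolist(),f["t"])
pickle.dump(d,open("f0.pkl","wb"));print(sensors.read_time(),sensors.read_tcp_rot())
E
```

```text
scene [[404.00259476263716, 0.0, 320.65330567606173], [0.0, 404.00259476263716, 193.84959124168535], [0.0, 0.0, 1.0]] [[-0.827, -0.561, 0.009], [-0.393, 0.567, -0.724], [0.401, -0.602, -0.69]] [0.47664886 0.28684699 0.74632519]
top [[459.2943745154284, 0.0, 322.67328002417275], [0.0, 459.2943745154284, 203.03821764175748], [0.0, 0.0, 1.0]] [[0.017, -1.0, -0.011], [-0.986, -0.015, -0.169], [0.169, 0.014, -0.986]] [0.01604698 0.57146977 0.84941255]
0.1 [ 9.93520517e-01  1.13651831e-01 -6.82448158e-05 -4.89204160e-04]
```

View pics/top0.png

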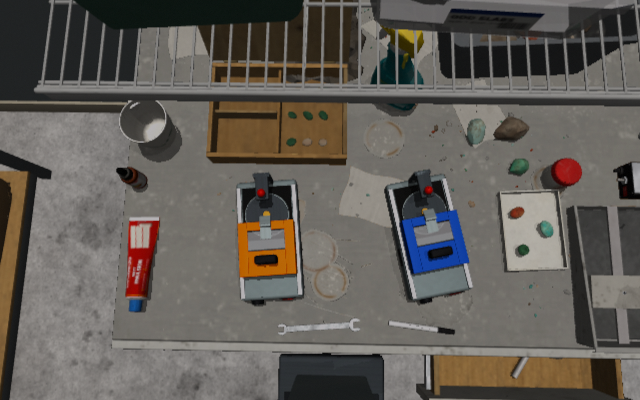

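View pics/scene0.png

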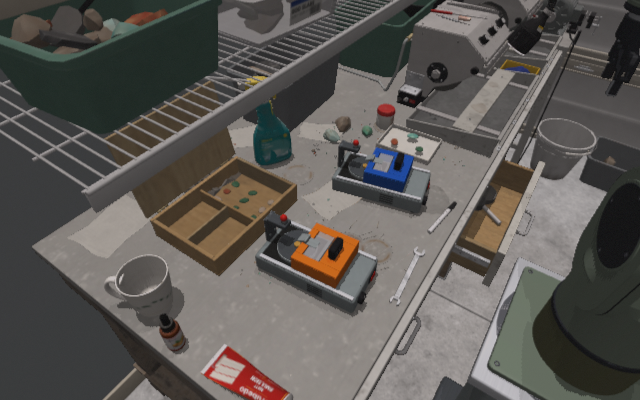

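The top view shows the orange guard at about (268,247) with its black grip at (265,260), and the red latch ball at (261,192). The blue machine is on the right at (435,240). A wire shelf overhangs the far side, with its front edge at about row 97. I'll compute positions next.

```bash
cat > h.py <<'E'
import numpy as np,cv2
def ray(f,u,v):
    d=f["R"].T@np.linalg.inv(f["K"])@np.array([u,v,1.]); return -f["R"].T@f["t"],d
def plane(f,p,z):
    o,d=ray(f,*p); return o+d*(z-o[2])/d[2]
def tri(f,p,g,q):
    o,d=ray(f,*p);e,h=ray(g,*q)
    s=np.linalg.lstsq(np.c_[d,-h],e-o,rcond=None)[0]
    return (o+d*s[0]+e+h*s[1])/2,np.linalg.norm(o+d*s[0]-e-h*s[1])
def big(m): return max(cv2.findContours(m,cv2.RETR_EXTERNAL,cv2.CHAIN_APPROX_NONE)[0],key=cv2.contourArea)
def blob(m,seed):
    n,l,s,c=cv2.connectedComponentsWithStats(m);i=l[seed[1],seed[0]];print(s[i]);return c[i]
E
python3 - <<'E'
from h import *
import pickle
d=pickle.load(open("f0.pkl","rb"));T=d["top"];S=d["scene"]
for nm,h0,h1 in(("orange",8,20),("blue",110,128)):
    hsv=cv2.cvtColor(T["img"],cv2.COLOR_BGR2HSV)
    m=cv2.inRange(hsv,(h0,150,90),(h1,255,255));m[:200]=0;m[300:]=0;m[:,:220]=0;m[:,490:]=0
    c=big(m);hull=cv2.convexHull(c)[:,0]
    P=np.array([plane(T,p,.088)[:2] for p in hull],np.float32)
    r=cv2.minAreaRect(P);print(nm,r,cv2.boxPoints(r).tolist())
    # dark block inside the hull
    k=np.zeros_like(m);cv2.fillConvexPoly(k,hull,255)
    k=cv2.bitwise_and(k,cv2.inRange(T["img"],(0,0,0),(50,50,50)))
    b=big(k);q=cv2.minAreaRect(b);print(q,plane(T,q[0],.116),plane(T,q[0],.102))
    red=cv2.inRange(hsv,(0,170,120),(6,255,255))
    x0=240 if nm=="orange" else 410
    red[:, :x0]=0;red[:,x0+40:]=0;red[:170]=0;red[210:]=0
    M=cv2.moments(red);p=(M["m10"]/M["m00"],M["m01"]/M["m00"]);print("ball",p,plane(T,p,.128))
# shelf front-edge: top line row ~97; scene line (95,198)-(545,0)
for q in((150,165),(300,97),(450,30)):
    o,dd=ray(S,*q)
    for z in(.2,.3,.4,.5):
        X=o+dd*(z-o[2])/dd[2];c=T["R"]@X+T["t"];u=T["K"]@c/c[2];print(q,z,X.round(3),u[:2].round())
E
python3 -c "
import cv2
a=cv2.imread('pics/top0.png')[150:310,220:490];cv2.imwrite('pics/c1.png',cv2.resize(a,None,fx=2.9,fy=2.9))"
```

```text
orange ((0.4796479344367981, 0.12641730904579163), (0.1009196788072586, 0.10526673495769501), 4.995420455932617) [[0.4247966408729553, 0.1744569092988968], [0.433962881565094, 0.0695900171995163], [0.5344992280006409, 0.07837770879268646], [0.5253329873085022, 0.18324460089206696]]
((265.9513854980469, 259.2699279785156), (8.647470474243164, 22.217344284057617), 86.18592071533203) [0.45702522 0.1230186  0.116     ] [0.4576667  0.12490571 0.102     ]
ball (260.3333333333333, 191.8) [0.57630631 0.1360094  0.128     ]
blue ((0.49720484018325806, -0.18267841637134552), (0.10025403648614883, 0.10371876507997513), 12.127947807312012) [[0.4373011887073517, -0.14250794053077698], [0.45909205079078674, -0.24391180276870728], [0.5571085214614868, -0.22284889221191406], [0.5353176593780518, -0.12144502997398376]]
((439.8269348144531, 252.13461303710938), (8.43299388885498, 24.31839942932129), 78.69007110595703) [ 0.47460222 -0.18455019  0.116     ] [ 0.47554457 -0.1879278   0.102     ]
ball (428.58620689655174, 189.27586206896552) [ 0.58531629 -0.16456689  0.128     ]
(150, 165) 0.2 [0.836 0.227 0.2  ] [208.  36.]
(150, 165) 0.3 [0.715 0.29  0.3  ] [143.  76.]
(150, 165) 0.4 [0.594 0.353 0.4  ] [ 51. 132.]
(150, 165) 0.5 [0.472 0.417 0.5  ] [-91. 219.]
(300, 97) 0.2 [ 0.747 -0.157  0.2  ] [431.  87.]
(300, 97) 0.3 [ 0.643 -0.02   0.3  ] [353. 125.]
(300, 97) 0.4 [0.539 0.118 0.4  ] [241. 179.]
(300, 97) 0.5 [0.435 0.255 0.5  ] [ 72. 261.]
(450, 30) 0.2 [ 0.597 -0.778  0.2  ] [819. 179.]
(450, 30) 0.3 [ 0.522 -0.521  0.3  ] [715. 213.]
(450, 30) 0.4 [ 0.447 -0.264  0.4  ] [569. 262.]
(450, 30) 0.5 [ 0.372 -0.007  0.5  ] [348. 335.]
```

View pics/c1.png

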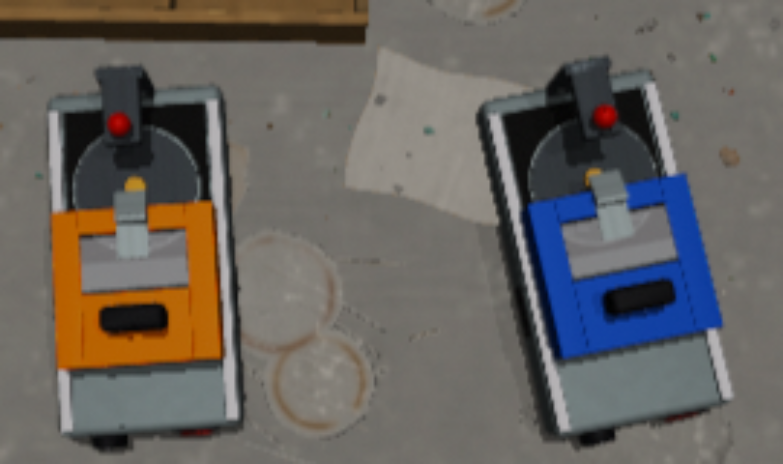

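The orange guard slides at about 5° to the world x axis. Its grip centre is near (0.457, 0.124), and the crop confirms both guards are open. I'll move above and behind the grip with the jaws closed, then take a close look.

```bash
cat >> h.py <<'E'
A=np.radians(5.2);AX=np.array([np.cos(A),np.sin(A),0]);G=np.array([.4573,.1238,0])
Q=[np.cos(A/2),np.sin(A/2),0,0]
E
python3 - <<'E'
from h import *
from rig import *
from rig import manip,jaws,vision,sensors
P=G-.05*AX
manip.move_ptp((P+[0,0,.22]).tolist(),Q)
jaws.set_gripper(0.0)
manip.servo_line((P+[0,0,.15]).tolist(),rate=.12)
print(sensors.read_time(),sensors.read_tcp_pos(),sensors.read_tcp_rot(),sensors.read_force())
f=vision.grab_frame("wrist");cv2.imwrite("pics/w1.png",f["img"])
c=f["R"]@(G+[0,0,.116])+f["t"]; th=np.arctan2(np.hypot(c[0],c[1]),c[2]);k=f["K"]
print("grip top px",k[0,2]+k[0,0]*th*c[0]/np.hypot(c[0],c[1]),k[1,2]+k[1,1]*th*c[1]/np.hypot(c[0],c[1]))
E
```

```text
4.2 [0.40770221 0.11930289 0.15043322] [ 9.98971134e-01  4.53499025e-02  2.36192433e-04 -5.79808338e-05] [ 0.58687474 -0.20429611 -0.12238121]
grip top px 318.96354217736024 141.0626387114749
```

View pics/w1.png

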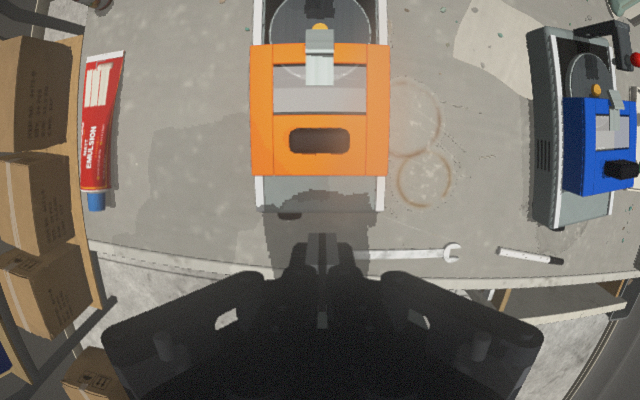

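The grip block appears at (319,140) against a predicted (319,141), and the fingers line up at column 322. Now I'll descend and push.

```bash
python3 - <<'E'
from h import *
from rig import manip,vision,sensors,jaws
def go(s,z,**k):
    r=manip.servo_line((G+s*AX+[0,0,z]).tolist(),Q,**k)
    p=sensors.read_tcp_pos();print(r,round(sensors.read_time(),2),p.round(4),"s",round(float((p-G)@AX),4),"F",sensors.read_force().round(1));return r
r=go(-.05,.109,rate=.06,threshold=8)
if not r:
    r=go(.04,.109,rate=.06,threshold=12)
    if not r: r=go(.095,.109,rate=.025,threshold=15)
f=vision.grab_frame("top");cv2.imwrite("pics/t2.png",cv2.resize(f["img"][150:310,220:490],None,fx=2.9,fy=2.9))
E
```

```text
False 5.08 [0.4076 0.1193 0.1092] s -0.0499 F [ 0.3  0.3 -0. ]
False 6.73 [0.497  0.1274 0.1091] s 0.0398 F [-0.1  0.1 -1. ]
False 9.08 [0.5519 0.1324 0.109 ] s 0.0949 F [-0.8  1.  -0.4]
```

View pics/t2.png

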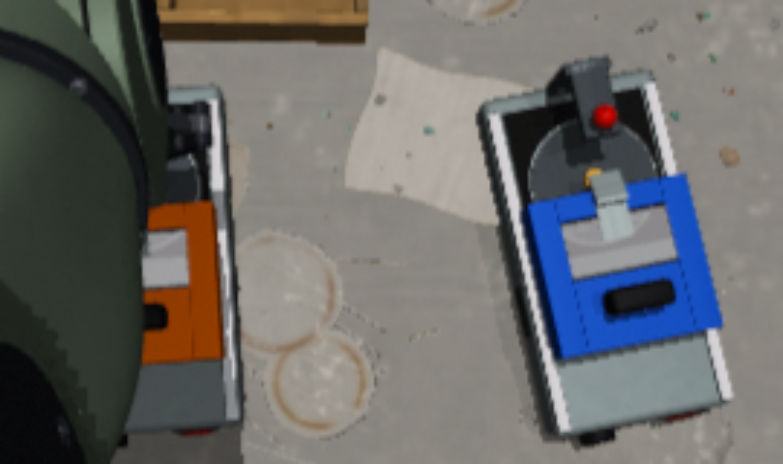

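The top view shows the guard hasn't moved: its front edge is still at crop row 205 and the grip at (155,318). The fingers travelled 145 mm without meeting the block. I'll check the gap and the wrist view.

```bash
python3 - <<'E'
from h import *
from rig import manip,vision,sensors,jaws
print(sensors.read_finger_gap(),sensors.read_tcp_pos(),sensors.read_force())
a=vision.grab_frame("wrist");b=vision.grab_frame("scene")
cv2.imwrite("pics/w3.png",np.hstack([a["img"][100:400,120:520],cv2.resize(b["img"][200:320,240:400],(400,300))]))
E
```

```text
-2.2969348941814452e-05 [0.55185842 0.13240047 0.10900505] [-0.37810452  0.87030319 -0.62580441]
```

View pics/w3.png

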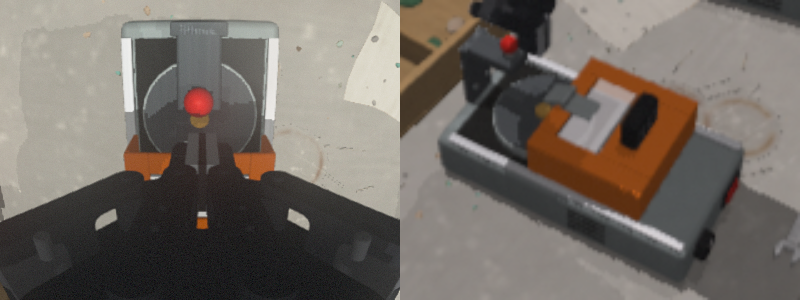

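```bash
python3 - <<'E'
from h import *
from rig import manip,vision,sensors,jaws
b=vision.grab_frame("scene");p=sensors.read_tcp_pos()
def pr(X):
    c=b["K"]@(b["R"]@X+b["t"]);return (c[:2]/c[2]).round(1)
for z in(.095,.109,.13,.16,.2): print(z,pr(np.array([p[0],p[1],z])))
print("grip",pr(G+[0,0,.102]), "ball",pr(np.array([.5763,.136,.128])))
cv2.imwrite("pics/s4.png",cv2.resize(b["img"][80:300,200:480],None,fx=2.7,fy=2.7))
E
```

```text
0.095 [294.4 231.4]
0.109 [294.1 226.8]
0.13 [293.7 219.7]
0.16 [293.2 209.1]
0.2 [292.4 194. ]
grip [335.9 247.2] ball [282.9 216.3]
```

View pics/s4.png

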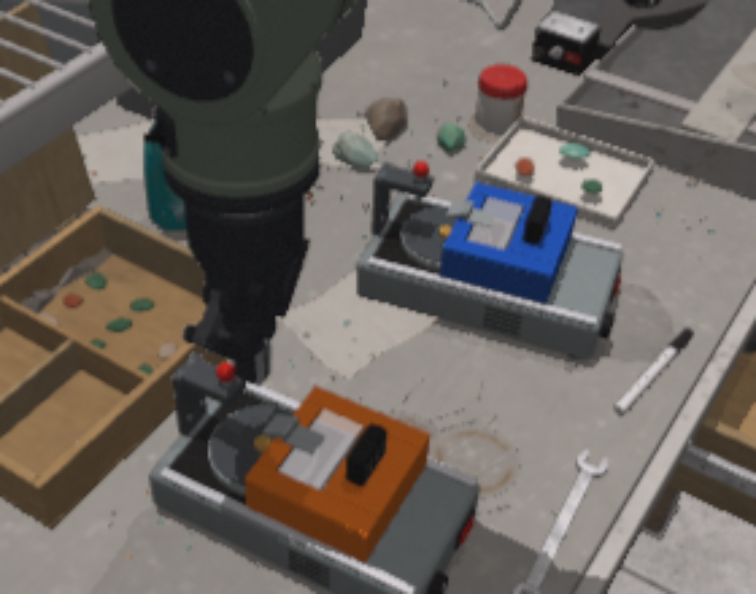

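In this scene view the fingertips are at full-image (295,220), which corresponds to z≈0.129 rather than 0.095. They passed over the block (top at 0.116). The real tips therefore sit about 20 mm above the TCP height. I'll go back above the block, come down behind it lower with a force guard, and find contact first.

```bash
cat >> h.py <<'E'
from rig import manip,vision,sensors,jaws
def go(s,z,**k):
    r=manip.servo_line((G+s*AX+[0,0,z]).tolist(),Q,**k)
    p=sensors.read_tcp_pos();print(r,round(sensors.read_time(),2),p.round(4),"s",round(float((p-G)@AX),4),"F",sensors.read_force().round(1));return r
E
python3 - <<'E'
from h import *
go(.09,.135,rate=.1)
go(-.05,.135,rate=.12)
r=go(-.05,.082,rate=.06,threshold=4)
if not r: go(-.005,.082,rate=.03,threshold=2.)
b=vision.grab_frame("scene")
cv2.imwrite("pics/s5.png",cv2.resize(b["img"][160:310,230:420],None,fx=4,fy=4))
E
```

```text
False 9.7 [0.5471 0.1321 0.1352] s 0.0901 F [ 0.2 -0.3 -0.6]
False 11.02 [0.4079 0.1193 0.1349] s -0.0496 F [ 0.7 -0.3  0.1]
False 12.05 [0.4076 0.1193 0.0823] s -0.0499 F [0.2 0.3 1. ]
True 13.09 [0.4406 0.1222 0.0817] s -0.0167 F [0.1 0.3 0.2]
```

View pics/s5.png

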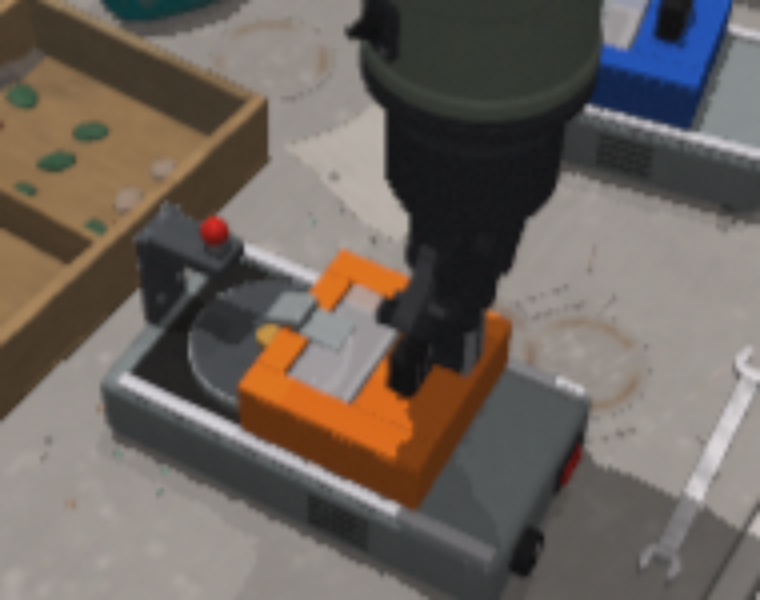

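The fingers now meet the block's rear face at crop (440,360), at s=−0.017, which is where I expected it. Pushing home.

```bash
python3 - <<'E'
from h import *
r=go(.045,.082,rate=.05,threshold=11)
r=go(.095,.082,rate=.025,threshold=14)
E
```

```text
True 14.07 [0.4896 0.1266 0.0814] s 0.0324 F [ 0.3  1.2 -0.2]
True 15.12 [0.5043 0.1279 0.081 ] s 0.0472 F [-1.9 -0.1  1.7]
```

```bash
python3 - <<'E'
from h import *
r=go(.095,.082,rate=.025,threshold=17)
b=vision.grab_frame("scene")
cv2.imwrite("pics/s6.png",cv2.resize(b["img"][160:310,230:420],None,fx=4,fy=4))
E
```

```text
True 15.58 [0.5041 0.1278 0.0806] s 0.047 F [ 0.  -0.2 -0.3]
```

View pics/s6.png

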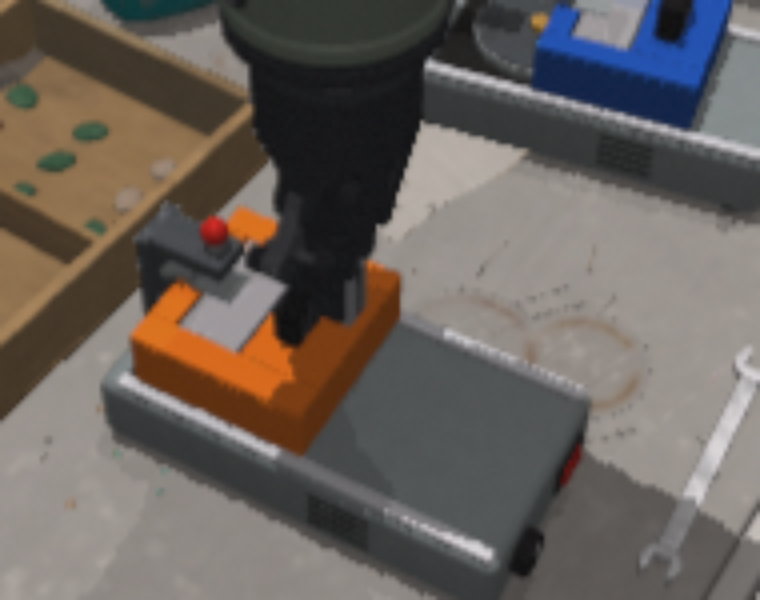

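The guard covers the disc and the ball is back at crop (215,230), the same place as before. Two pushes stopped at the same s=0.047, so that is the hard stop. I'll back off and verify numerically.

```bash
python3 - <<'E'
from h import *
import pickle
go(.01,.082,rate=.1); go(-.03,.2,rate=.15)
manip.move_ptp([.38,-.05,.25],Q)
d=pickle.load(open("f0.pkl","rb"))
def red(f,x,y):
    m=cv2.inRange(cv2.cvtColor(f["img"],cv2.COLOR_BGR2HSV),(0,150,90),(7,255,255))[y-12:y+12,x-12:x+12]
    M=cv2.moments(m,True);return round(M["m10"]/M["m00"],2),round(M["m01"]/M["m00"],2),M["m00"]
S=vision.grab_frame("scene");T=vision.grab_frame("top")
print("ball scene",red(d["scene"],283,217),red(S,283,217),"top",red(d["top"],261,192),red(T,261,192))
for f in(d["top"],T):
    h=cv2.cvtColor(f["img"],cv2.COLOR_BGR2HSV)
    for a,b in((8,20),(110,128)):
        m=cv2.inRange(h,(a,150,70),(b,255,255));m[:165]=0;m[300:]=0;m[:,:220]=0;m[:,490:]=0
        r=cv2.minAreaRect(np.array([plane(f,p,.088)[:2] for p in big(m)[:,0]],np.float32));print(r)
print(sensors.read_time())
cv2.imwrite("pics/t7.png",cv2.resize(T["img"][150:310,220:490],None,fx=2.9,fy=2.9))
E
```

```text
False 16.15 [0.4681 0.1248 0.0821] s 0.0108 F [-0.1  0.5 -0.6]
False 17.13 [0.4274 0.121  0.1995] s -0.03 F [0.8 0.  0.4]
ball scene (11.97, 11.82, 33.0) (11.97, 11.82, 33.0) top (11.33, 12.0, 42.0) (11.5, 12.0, 44.0)
((0.47965118288993835, 0.1263500303030014), (0.10092204809188843, 0.10540062189102173), 5.002102851867676)
((0.49718624353408813, -0.18249353766441345), (0.10025183111429214, 0.10410372912883759), 12.0925931930542)
((0.54554682970047, 0.13218630850315094), (0.10135280340909958, 0.10539878904819489), 5.099337100982666)
((0.49699628353118896, -0.18257959187030792), (0.10049377381801605, 0.10416195541620255), 12.242818832397461)
18.0
```

View pics/t7.png

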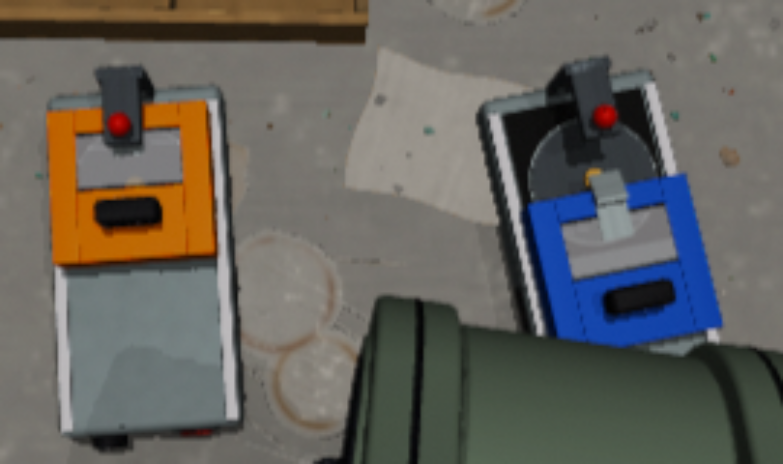

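The orange guard is fully home: it moved 66 mm to the hard stop, with the ball back down at crop (119,124). The blue guard hasn't moved and nothing is touching the robot.

```bash
python3 -c "
from rig import job
print(job.hand_in())"
```

```text
the job is handed in; nothing more can be done
None
```

The orange guard is pushed home against its end stop with the latch pin down, the blue guard is still open where it stood, and I handed the job in at about 18 s, after one pass that missed above the grip block without disturbing anything.

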